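Set out the sample hand-over at the microscope bench

ROBOT

A 6-joint arm with a two-finger parallel gripper is mounted at the origin on the work surface. World frame = base frame: x ahead of the robot, y to its left, z up, the work surface at z = 0. Lengths are in m, angles in rad, forces in N, time in s.
With the tool pointing down it reaches from about 0.3 to 0.85 m from the base axis. Payload 4.2 kg.
Tool frame: the origin (TCP) lies midway between the tips of the shut fingers; the grasp point (between the pads) lies 19 mm behind it; z points along the fingers, y is the line along which they close (so a half turn about z gives the same grasp; the last joint's range is limited). The gripper opens to 91 mm and grips with 3 to 60 N. Pads are 32 mm wide; open, the fingers measure 118 mm over their backs; the gripper's body (76 mm by 178 mm) begins 60 mm behind the grasp point.
Start: joints at [-1.159, 0.32, 1.565, -0, 1.257, -0.02], TCP at [0.241, -0.522, 0.214] pointing down, gripper open.
Joint ranges: [-3.11, 3.11], [-0.84, 2.01], [0.21, 2.61], [-1.34, 4.49], [0.05, 2.63], [-2.56, 2.56]. Speed limits (rad/s): [2.57, 2.57, 3.14, 3.14, 3.14, 3.14].

INTERFACE

Orientations are given as a 3x3 rotation matrix whose columns are the frame's x, y, z axes.
In Python, from plant import * gives the robot as it stands.
- The arm moves only by the tool send_rows, never from a script. Its argument "rows" is a list of rows, each an object with "fingers": the opening, from 0 (shut) to 1 (fully open); "linear": the shift along the tool's x, y, z in mm, a list of three; "roll": the turn about the tool's z in rad. A call has 1 to 20 rows; each row shifts and turns the commanded pose from where the row before left it, along the tool's axes as they then stand; what a row does not reach is not made up. A row lasts 1/10 s, in which the tool goes at most 50 mm and 8.59 degrees, less where a joint would pass 70% of its speed; a pose out of reach is approached as far as the arm can. A call is refused whole if a number of a shift passes 50 or a number of a turn 0.15, either way. A call with a gripper value outside its range is refused whole. The fingers move at their own pace and stop on an object; "grip_force" is the grip in N (left out, the last holds). Time passes only in rows, so rows that do not move let the fingers close. It gives the time, the measured TCP pose, the force, the opening and the grip force at its end, in the units of the state.
- get_obs(): the state, without advancing time (a new reading comes with each control period).
- camera(name): name is "scene" or "top" or "wrist"; returns a dict with "color" (420x560x3 uint8, red, green, blue), "range_z" (420x560 float32, m along the optical axis (not along the pixel's ray), 0 where there is no reading), "mtx" (3x3 intrinsics, pixels), "rvec" (rotation vector, rad) and "tvec" (3), from world to camera coordinates, as OpenCV has them; the wrist camera has in their place "tool_from_camera" (4x4, takes a point from camera to tool coordinates, whose origin is the TCP and whose axes are the flange's). Camera axes: x right, y down, z forward; pixel columns grow to the right and rows downward; lengths in m; the calibration is good to about 2 mm. A picture is of the moment at which its call begins: read the wrist's pose just before it.
- hand_in(): hands the job in; it is judged then, once.
The state is a dict: "clock": time; "joints": joint angles; "joint_velocities": joint speeds; "tau": joint torques, N m; "position": TCP position; "orientation": TCP orientation; "wrist_force": force on the tool from outside, world axes, zero at the start; "ft_torque": the same for the moment, N m; "width": finger opening in m; "finger_force": force on a finger pad.
Only numpy, scipy, OpenCV 4.12 (cv2) and the standard library are available. Lean on these libraries where they do the work, as an engineer would, in place of code of your own. Each camera call takes 0.05 s, during which the arm holds its last target. There are 200 camera calls.

TASK

Get the samples ready for collection: raise the folded bail of the steel pail that stands on the grey mat, hang the pail by the upright bail and carry it so to the large black-and-white spot at the right, standing it wholly within that spot. Stand every sample jar that is there upright, wholly inside the mat's spot of the same colour as its cap, and press both open covers of the slide case down until they click and stay shut. Leave the wash bottle, the wipes carton and the mouse where they are.

Things in the scene. Friction and masses are not known exactly. Their poses are not given: they have to be found in the camera images.
- jar_red: shallow white sample jar with a flat red cap: upright disc 62 mm in diameter, 35 mm high, 0.12 kg; origin at the centre of its underside, z up. May be absent
- jar_blue: shallow white sample jar with a flat blue cap: upright disc 62 mm in diameter, 35 mm high, 0.12 kg; origin at the centre of its underside, z up. May be absent
- jar_yellow: shallow white sample jar with a flat yellow cap: upright disc 62 mm in diameter, 35 mm high, 0.12 kg; origin at the centre of its underside, z up. May be absent
- jar_green: shallow white sample jar with a flat green cap: upright disc 62 mm in diameter, 35 mm high, 0.12 kg; origin at the centre of its underside, z up. May be absent
- spot_red: red round marked spot, 90 mm in diameter (red ring and red dot), on the light grey hand-over mat; flush with the bench (nothing to climb); origin at its centre, on the bench
- spot_blue: blue round marked spot, 90 mm in diameter (blue ring and blue dot), on the light grey hand-over mat; flush with the bench (nothing to climb); origin at its centre, on the bench
- spot_yellow: yellow round marked spot, 90 mm in diameter (yellow ring and yellow dot), on the light grey hand-over mat; flush with the bench (nothing to climb); origin at its centre, on the bench
- spot_green: green round marked spot, 90 mm in diameter (green ring and green dot), on the light grey hand-over mat; flush with the bench (nothing to climb); origin at its centre, on the bench
- mat: light grey square hand-over mat, 240 x 240 mm, flush with the bench, carrying the four spots at the corners of a 110 mm square; origin at its centre, x and y along its sides
- pail: closed steel sample pail with a blue lid: cylinder 90 mm in diameter (lid 94 mm), 70 mm high, 0.35 kg, origin at the centre of its underside, z up. Its wire bail pivots about the pail's y axis, on a line through the pail's own axis 55 mm above the underside; folded, the bail sticks out level in the pail's -x direction. At the start it stands on the mat
- bail (a joint): angle of the pail's bail: 0 folded down (level, along the pail's -x), 1.57 upright over the pail; up to 2.9. A light friction (0.03 N m) holds it where it is left
- bail_grip (a point): middle of the bail's grip: straight black sleeve 10 mm thick and 60 mm long that turns freely on the wire, parallel to the pail's y axis, 80 mm from the pivot line; folded, its centre lies 55 mm above the bench with 30 mm free between the sleeve and the pail's wall; upright, 135 mm above the pail's underside. The wires on either side of it are 5 mm thick, 108 mm apart
- pail_spot: round marked spot for the pail, black with a white ring 136 mm in outer diameter and a white dot, on the bench to the robot's right; flush; origin at its centre
- case: grey slide case fixed to the bench, 100 (x) x 216 (y) x 45 mm high, origin at the centre of its underside; two cream hinged covers side by side along y (left cover at +y), hinged on its +x rim, free edges on its -x side
- cover_left (a joint): angle of the left cover (plate 100 x 102 x 6 mm): 0 shut, grows as it opens upward. A weak spring lifts it to 0.5 rad or more unless it is pressed fully shut, past a detent in the last 0.08 rad that takes about 3 to 5 N at the press mark and then holds it
- cover_left_press (a point): black dot on the top face of the left cover, 80 mm from its hinge line (20 mm from the free edge); moves with the cover; when shut it is 51 mm above the bench
- cover_left_hinge (a point): middle of the left cover's hinge line, 45 mm above the bench, on the level of the plate's lower face
- cover_right (a joint): angle of the right cover (plate 100 x 102 x 6 mm): 0 shut, grows as it opens upward. A weak spring lifts it to 0.5 rad or more unless it is pressed fully shut, past a detent in the last 0.08 rad that takes about 3 to 5 N at the press mark and then holds it
- cover_right_press (a point): black dot on the top face of the right cover, 80 mm from its hinge line (20 mm from the free edge); moves with the cover; when shut it is 51 mm above the bench
- cover_right_hinge (a point): middle of the right cover's hinge line, 45 mm above the bench, on the level of the plate's lower face
- wash_bottle: bystander: white wash bottle with red cap, 68 mm in diameter, 160 mm tall; origin under its centre
- wipes_box: bystander: white and green carton of wipes, 90 x 200 x 85 mm; origin under its centre
- mouse: bystander: black computer mouse, 105 x 60 x 32 mm; origin under its centre
Things that resemble listed ones, but are neither listed nor needed, are in the scene too. Leave any brown or pink look-alike of the jar_yellow alone.

How it is judged:
On the way:
1. the pail hangs, off the bench, from its upright bail between the fingers, over the pail spot (height (world z) of pail above 0.008 m and value of joint bail between 1.1 and 2.05 rad and distance between the grasp point and bail_grip below 0.035 m and horizontal distance between pail and pail_spot below 0.06 m), for 0.2 s.
At the end, for the whole second after the job is handed in: every jar present stands upright on the bench within 16 mm of the centre of the spot of its colour; the pail stands upright within 25 mm of the centre of its spot; both covers are shut (below 0.04 rad), held by their detents; all at rest (horizontal distance between jar_red and spot_red below 0.016 m and height (world z) of each of jar_red, jar_blue, jar_yellow, jar_green, pail below 0.006 m and angle between each of jar_red, jar_blue, jar_yellow, jar_green, pail's own z axis and vertical below 0.1 rad and linear speed of each of jar_red, jar_blue, jar_yellow, jar_green, pail below 0.02 m/s and horizontal distance between jar_blue and spot_blue below 0.016 m and horizontal distance between jar_yellow and spot_yellow below 0.016 m and horizontal distance between jar_green and spot_green below 0.016 m and horizontal distance between pail and pail_spot below 0.025 m and value of joint each of cover_left, cover_right below 0.04 rad and velocity of joint each of cover_left, cover_right below 0.05 rad/s); the robot touches nothing.
It fails at once if the wash bottle is moved more than 4 cm (distance of wash_bottle from where it was at the start of the episode above 0.04 m).
It fails at once if the wipes carton is moved more than 4 cm (distance of wipes_box from where it was at the start of the episode above 0.04 m).
It fails at once if the mouse is moved more than 4 cm (distance of mouse from where it was at the start of the episode above 0.04 m).
Of jar_red, jar_blue, jar_yellow, jar_green only 3 to 4 are there at a start; the rules pass over those that are not, and their reading is None.
At some moment in a run one of jar_red, jar_blue, jar_yellow, jar_green, pail may be knocked a few centimetres aside while the robot is not near it.
Once in a run the grip may slacken for a moment while it holds something.
It also fails if it takes over 210 s, if anything falls off the work surface, if the arm or the gripper's body presses on something with over 40 N, if the wrist force passes 120 N, or if a joint passes its speed limit or range.

## Working session

There is one attempt and no reset: what is moved stays moved. The work goes in short steps, Python scripts to look and compute and a tool call to move; the robot and the scene stay as the last step left them, time stands still between calls to the robot, and variables do not carry over. Pictures are saved under pics/ and viewed, at most 14 in all, crops included, and the job is handed in when it is done.

Besides the shell and the picture viewer there is one more tool, called after "Call:" as a command line: name --argument value ..., lists and objects as JSON in quotes. send_rows: Moves the arm, as the interface text tells. Its arguments: {"type":"object","properties":{"rows":{"type":"array"},"grip_force":{"type":"number"}},"required":["rows"]}

```bash
ls; mkdir -p pics; cat > h.py <<'E'
from plant import *
import numpy as np, cv2
def shot(name,fn=None):
    o=get_obs(); c=camera(name)
    if fn: cv2.imwrite('pics/'+fn, c['color'][:,:,::-1])
    c['o']=o; np.savez('/tmp/'+name+'.npz',**{k:v for k,v in c.items() if k!='o'},pos=o['position'],ori=o['orientation'])
    return c
def load(name): return np.load('/tmp/'+name+'.npz')
def T(c):
    if 'tool_from_camera' in c:
        W=np.eye(4);W[:3,:3]=np.array(c['ori']).reshape(3,3);W[:3,3]=c['pos']; return W@c['tool_from_camera']
    R,_=cv2.Rodrigues(c['rvec']); M=np.eye(4);M[:3,:3]=R.T;M[:3,3]=-R.T@np.ravel(c['tvec']);return M
def w(c,u,v,z=None):
    M=T(c);d=np.linalg.inv(c['mtx'])@[u,v,1]
    if z is None:
        r=c['range_z'][int(round(v)),int(round(u))];return (M@np.r_[d*r,1])[:3]
    D=M[:3,:3]@d;return M[:3,3]+D*(z-M[2,3])/D[2]
def cloud(c):
    M=T(c);r=c['range_z'];v,u=np.mgrid[:r.shape[0],:r.shape[1]]
    d=np.stack([u,v,np.ones_like(u)],-1)@np.linalg.inv(c['mtx']).T*r[...,None]
    return d@M[:3,:3].T+M[:3,3]
E
python3 - <<'E'
from h import *
a=shot('scene','s0.png');b=shot('top','t0.png')
print({k:(v if k!='orientation' else np.round(v,3)) for k,v in get_obs().items()})
cv2.imwrite('pics/t0.png',cv2.resize(b['color'][:,:,::-1],(800,600)))
E
```

```text
pics
{'clock': 0.1, 'joints': array([-1.15901723e+00,  3.20253937e-01,  1.56553437e+00,  4.84194549e-06,
        1.25741392e+00, -2.00076202e-02]), 'joint_velocities': array([ 1.32425108e-04, -3.17271071e-05, -2.35188154e-03, -6.36783702e-04,
       -1.05556391e-03,  3.17711395e-04]), 'tau': array([ 2.21284822e-04, -4.13331842e+01, -2.32510257e+01,  7.28228688e-02,
        4.22100874e-02, -5.91236380e-05]), 'position': array([ 0.24045372, -0.5218182 ,  0.21319824]), 'orientation': array([[ 0.908,  0.418, -0.001],
       [ 0.418, -0.908,  0.001],
       [ 0.   , -0.002, -1.   ]]), 'wrist_force': array([-1.1501377 , -0.00931301, -0.20224284]), 'ft_torque': array([0.03373082, 0.02725803, 0.03829881]), 'finger_force': 0.0, 'width': 0.0909800131815803}
```

View pics/t0.png

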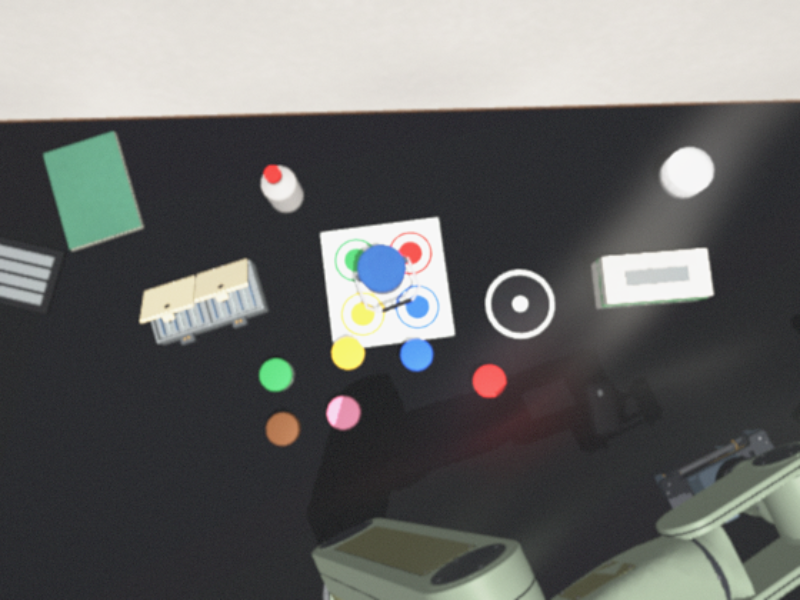

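View pics/s0.png

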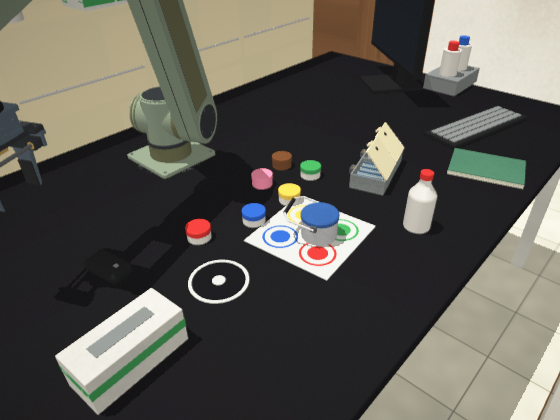

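Top view (800 px): the four jars are red (489,380), blue (417,354), yellow (347,353) and green (276,375). The brown (282,429) and pink (343,412) discs are look-alikes. The pail is at (381,268) with its bail grip at (397,306), the pail spot at (520,304) and the case at (205,300). The yellow jar is the one at (347,353): it is the only disc with a pure yellow cap.

```bash
cat >> h.py <<'E'
HUE=dict(red=(0,5),yellow=(22,34),green=(55,80),blue=(102,118))
def blobs(c,zlo=-.02,zhi=.2,amin=60):
    P=cloud(c);H=cv2.cvtColor(c['color'],cv2.COLOR_RGB2HSV);out=[]
    for n,(a,b) in HUE.items():
        m=(H[...,0]>=a)&(H[...,0]<=b)
        if n=='red': m|=H[...,0]>=174
        m&=(H[...,1]>140)&(H[...,2]>80)
        k,l,s,ce=cv2.connectedComponentsWithStats(m.astype(np.uint8))
        for i in range(1,k):
            if s[i,4]<amin: continue
            q=P[l==i];z=np.median(q[:,2])
            (u,v),r=cv2.minEnclosingCircle(np.argwhere(l==i)[:,::-1].astype(np.float32))
            out.append((n,int(s[i,4]),round(u),round(v),round(float(z),3),np.round(w(c,*(ce[i] if z>.02 else (u,v)),z),4),np.round((q.max(0)-q.min(0)),3)))
    return out
E
python3 - <<'E'
from h import *
c=dict(load('top'))
for b in blobs(c,amin=40): print(*b)
s=1/1.42857
for n,u,v,z in [('pail',381,268,None),('spot',520,304,0),('grip',397,306,.055),('gripL',384,310,.055),('gripR',411,301,.055)]: print(n,w(c,u*s,v*s,z))
for n,u,v in [('dotL',167,306),('dotR',221,296)]: print(n,w(c,u*s,v*s))
for n,u,v in [('m1',320,232),('m2',438,217),('m3',455,335),('m4',333,350)]: print(n,w(c,u*s,v*s,0))
P=cloud(c)
m=(P[...,2]>.03)&(P[...,1]>.15)&(P[...,1]<.55)&(P[...,0]>.35)&(P[...,0]<.75)
k,l,st,ce=cv2.connectedComponentsWithStats(m.astype(np.uint8))
for i in range(1,k):
    if st[i,4]>80: print(st[i],P[l==i].min(0),P[l==i].max(0))
im=cv2.resize(c['color'][170:250,90:195,::-1],(790,600),interpolation=2);cv2.imwrite('pics/case.png',im)
E
```

```text
red 121 190 121 0.159 [0.7804 0.1838 0.1595] [0.083 0.063 0.173]
red 134 287 176 0.002 [ 0.657  -0.0658  0.0018] [0.039 0.04  0.07 ]
red 461 342 266 0.034 [ 0.3954 -0.2116  0.0345] [0.065 0.188 1.464]
yellow 84 243 247 0.014 [0.4575 0.0625 0.0139] [0.046 0.069 0.045]
green 58 248 182 0.003 [0.6444 0.0451 0.0032] [0.283 0.121 1.459]
green 82 191 261 0.035 [0.4291 0.216  0.0353] [0.055 0.046 0.014]
blue 812 266 187 0.07 [ 0.6145 -0.0086  0.0704] [0.278 0.097 1.393]
blue 155 292 214 0.002 [ 0.5462 -0.0772  0.0019] [0.185 0.04  1.459]
blue 435 291 248 0.034 [ 0.4482 -0.0725  0.0344] [0.097 0.068 1.46 ]
pail [ 0.61310158 -0.00970919  0.0767391 ]
spot [ 0.54621262 -0.28316677  0.        ]
grip [ 0.54188389 -0.03826131  0.055     ]
gripL [ 0.53475536 -0.01307728  0.055     ]
gripR [ 0.5509119  -0.06544468  0.055     ]
dotL [0.54607138 0.38777623 0.1097484 ]
dotR [0.5607664  0.28449724 0.12110664]
m1 [0.70325123 0.11549712 0.        ]
m2 [ 0.72814124 -0.12475132  0.        ]
m3 [ 0.48736692 -0.15142378  0.        ]
m4 [0.46339261 0.09174929 0.        ]
[  98  181   87   60 2516] [0.48209566 0.22290219 0.03000531] [0.64423261 0.45173729 0.13687327]
[182 251  22  22 384] [0.38956532 0.17116919 0.03004173] [0.44763641 0.23069343 0.04400916]
```

View pics/case.png

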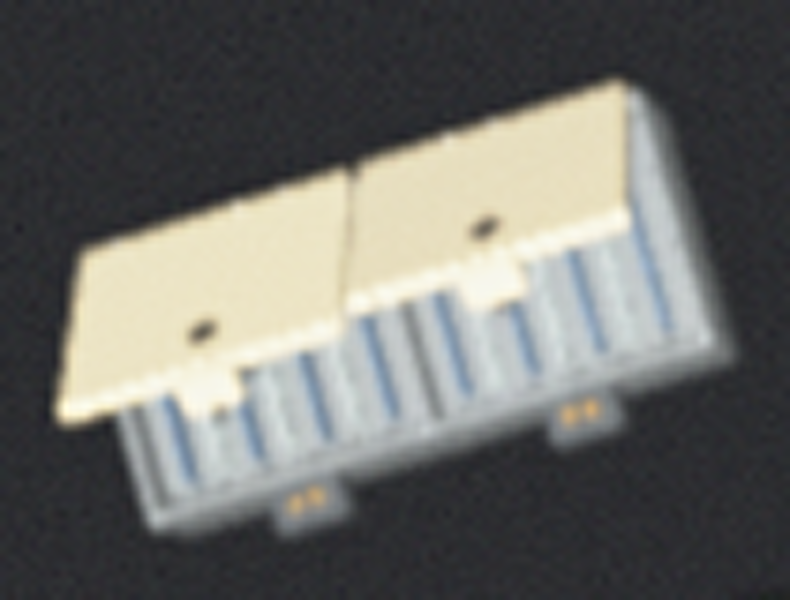

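Call:
send_rows --rows '[{"roll": -0.15, "linear": [0, 0, 0], "fingers": 1}, {"roll": -0.15, "linear": [0, 0, 0], "fingers": 1}, {"roll": -0.15, "linear": [0, 0, 0], "fingers": 1}, {"roll": -0.15, "linear": [0, 0, 0], "fingers": 1}, {"roll": -0.15, "linear": [0, 0, 0], "fingers": 1}, {"roll": -0.15, "linear": [0, 0, 0], "fingers": 1}, {"roll": -0.15, "linear": [0, 0, 0], "fingers": 1}, {"roll": -0.15, "linear": [0, 0, 0], "fingers": 1}, {"roll": -0.15, "linear": [0, 0, 0], "fingers": 1}, {"roll": -0.084, "linear": [0, 0, 0], "fingers": 1}]' --grip_force 15

```text
clock: 1.1
position: [0.2405, -0.522, 0.2135]
orientation: [[-0.295, 0.955, -0.0], [0.955, 0.295, 0.001], [0.001, -0.0, -1.0]]
wrist_force: [-0.2, 0.1, 0.1]
width: 0.0915
finger_force: 0.0
```

Call:
send_rows --rows '[{"roll": 0, "linear": [32, 35, 0], "fingers": 0.3}, {"roll": 0, "linear": [32, 35, 0], "fingers": 0.3}, {"roll": 0, "linear": [32, 35, 0], "fingers": 0.3}, {"roll": 0, "linear": [32, 35, 0], "fingers": 0.3}, {"roll": 0, "linear": [32, 35, 0], "fingers": 0.3}, {"roll": 0, "linear": [32, 35, 0], "fingers": 0.3}, {"roll": 0, "linear": [32, 35, 0], "fingers": 0.3}, {"roll": 0, "linear": [32, 35, 0], "fingers": 0.3}, {"roll": 0, "linear": [32, 35, 0], "fingers": 0.3}, {"roll": 0, "linear": [32, 35, 0], "fingers": 0.3}, {"roll": 0, "linear": [32, 35, 0], "fingers": 0.3}, {"roll": 0, "linear": [30, 40, 10], "fingers": 0.3}, {"roll": 0, "linear": [0, 0, 0], "fingers": 0.3}, {"roll": 0, "linear": [0, 0, 0], "fingers": 0.3}]'

```text
clock: 2.5
position: [0.5353, -0.0332, 0.2032]
orientation: [[-0.293, 0.956, -0.002], [0.956, 0.293, -0.0], [0.0, -0.002, -1.0]]
wrist_force: [0.8, -0.9, 0.1]
width: 0.0274
finger_force: 0.0
```

```bash
cat >> h.py <<'E'
def to(x,y,z,o=None):
    o=o or get_obs();R=np.array(o['orientation']).reshape(3,3)
    return np.round(R.T@(np.array([x,y,z])-o['position'])*1000,1)
E
python3 - <<'E'
from h import *
c=shot('wrist','w1.png');c=load('wrist');print(c['pos'],c['ori'].round(3),get_obs()['width'],c['tool_from_camera'].round(3))
for b in blobs(dict(c)): print(*b)
E
```

```text
[ 0.53533727 -0.03321673  0.20319705] [[-0.293  0.956 -0.002]
 [ 0.956  0.293 -0.   ]
 [ 0.    -0.002 -1.   ]] 0.02749259393955275 [[ 0.    -0.97  -0.244  0.068]
 [ 1.     0.    -0.001 -0.001]
 [ 0.001 -0.244  0.97  -0.171]
 [ 0.     0.     0.     1.   ]]
red 781 88 319 0.035 [ 0.381  -0.2237  0.0354] [0.168 0.304 0.376]
yellow 4292 227 61 0.035 [0.4551 0.0611 0.0352] [0.1   0.07  0.376]
yellow 751 300 118 0.001 [0.5332 0.0339 0.001 ] [0.087 0.087 0.376]
yellow 1682 301 119 0.002 [0.5336 0.0329 0.0016] [0.047 0.047 0.376]
yellow 171 316 150 0.001 [0.5583 0.0078 0.001 ] [0.038 0.036 0.004]
green 309 415 142 0.002 [0.651  0.0457 0.0015] [0.151 0.027 0.375]
green 72 440 156 0.001 [0.681  0.0391 0.0009] [0.038 0.035 0.069]
blue 6270 379 194 0.07 [ 0.6203 -0.0084  0.0701] [0.143 0.088 0.307]
blue 3363 185 200 0.035 [ 0.4487 -0.0718  0.0353] [0.108 0.15  0.376]
blue 785 279 223 0.002 [ 0.5448 -0.0774  0.0016] [0.044 0.132 0.375]
blue 121 296 224 0.002 [ 0.5617 -0.0722  0.0018] [0.02  0.045 0.074]
blue 104 277 252 0.001 [ 0.5524 -0.11    0.0011] [0.05  0.016 0.004]
```

View pics/w1.png

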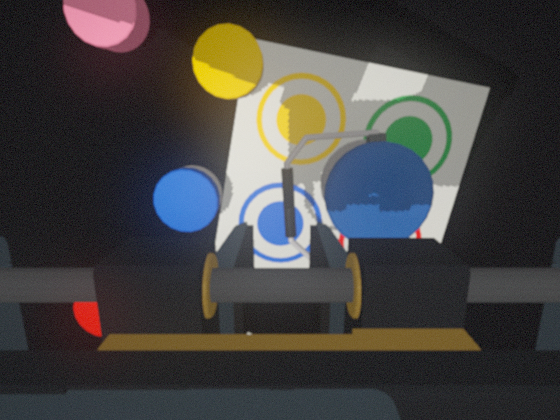

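Wrist view: sleeve from (287,168) to (291,237), lid centre about (379,192), yellow cap (227,61), and the pink look-alike at (105,20).

```bash
python3 - <<'E'
from h import *
c=dict(load('wrist'))
P=cloud(c)
for z in [.055,.06]:
  a=w(c,287.5,168,z);b=w(c,291.5,237,z);m=(a+b)/2;d=a-b
  print(z,a,b,m,np.linalg.norm(d),'pailx ang',np.arctan2(-d[0],d[1]),to(*m[:2],.036))
print(P[195:212:4,286:293,2].round(3), P[203,289])
m=(abs(P[...,2]-.07)<.004)&(np.hypot(P[...,0]-.615,P[...,1]+.01)<.07)
p=P[m][:,:2].astype(np.float32);print('lid circle',cv2.minEnclosingCircle(p),len(p))
E
```

```text
0.055 [ 0.53285172 -0.01072504  0.055     ] [ 0.55546514 -0.0709334   0.055     ] [ 0.54415843 -0.04082922  0.055     ] 0.06431495802153404 pailx ang 0.35928440690798474 [ -9.    7.1 167.6]
0.06 [ 0.53257829 -0.01006356  0.06      ] [ 0.55483768 -0.0693293   0.06      ] [ 0.54370799 -0.03969643  0.06      ] 0.06330804488601924 pailx ang 0.3592844069079833 [ -7.8   7.  167.6]
[[0.076 0.076 0.074 0.076 0.076 0.075 0.075]
 [0.076 0.075 0.076 0.076 0.076 0.076 0.075]
 [0.075 0.075 0.076 0.076 0.077 0.076 0.075]
 [0.075 0.075 0.077 0.076 0.076 0.075 0.074]
 [0.075 0.076 0.075 0.076 0.076 0.075 0.075]] [ 0.54177468 -0.03602715  0.07562645]
lid circle ((0.6047144532203674, -0.003996148705482483), 0.05808602645993233) 8580
```

Call:
send_rows --rows '[{"roll": -0.06, "linear": [0, 0, 0], "fingers": 0.3}, {"roll": 0, "linear": [-6, 5, 40], "fingers": 0.3}, {"roll": 0, "linear": [0, 0, 40], "fingers": 0.3}, {"roll": 0, "linear": [0, 0, 40], "fingers": 0.3}, {"roll": 0, "linear": [0, 0, 30], "fingers": 0.3}, {"roll": 0, "linear": [0, 0, 0], "fingers": 0.3}, {"roll": 0, "linear": [0, 0, 0], "fingers": 0}, {"roll": 0, "linear": [0, 0, 0], "fingers": 0}, {"roll": 0, "linear": [0, 0, 0], "fingers": 0}, {"roll": 0, "linear": [0, 0, 0], "fingers": 0}]' --grip_force 15

```text
clock: 3.55
position: [0.5435, -0.0382, 0.0557]
orientation: [[-0.348, 0.938, 0.003], [0.938, 0.348, -0.001], [-0.002, 0.003, -1.0]]
wrist_force: [0.6, 0.3, 0.8]
width: 0.0094
finger_force: 15.0
```

```bash
python3 - <<'E'
from h import *
c=shot('wrist','w2.png');o=get_obs();print(o['width'],o['position'],o['wrist_force'],o['finger_force'],o['orientation'])
E
```

```text
0.009298692768167109 [ 0.54338265 -0.03810725  0.05539465] [ 1.36005884 -1.04008011 -0.5531337 ] 15.001388043165207 [[-3.47610054e-01  9.37634454e-01  2.98002319e-03]
 [ 9.37637832e-01  3.47613204e-01 -5.97240017e-04]
 [-1.59588822e-03  2.58657584e-03 -9.99995381e-01]]
```

View pics/w2.png

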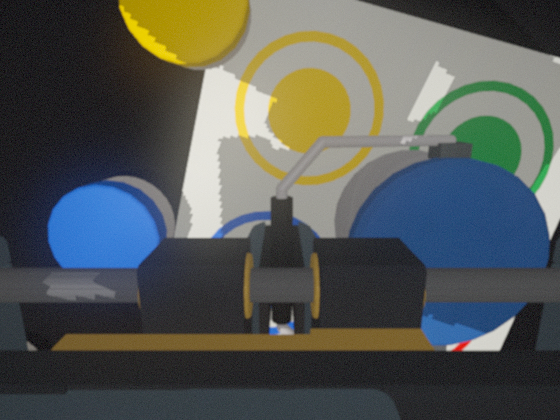

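Grip closed on the sleeve (10 mm opening, and the sleeve is visible between the pads). Next I raise the bail along its arc.

Call:
send_rows --rows '[{"roll": 0, "linear": [0, 3.5, -11.4], "fingers": 0}, {"roll": 0, "linear": [0, 5.2, -10.9], "fingers": 0}, {"roll": 0, "linear": [0, 6.7, -9.9], "fingers": 0}, {"roll": 0, "linear": [0, 8.1, -8.8], "fingers": 0}, {"roll": 0, "linear": [0, 9.4, -7.5], "fingers": 0}, {"roll": 0, "linear": [0, 10.3, -6], "fingers": 0}, {"roll": 0, "linear": [0, 11.2, -4.4], "fingers": 0}, {"roll": 0, "linear": [0, 11.7, -2.7], "fingers": 0}, {"roll": 0, "linear": [0, 12, -0.9], "fingers": 0}, {"roll": 0, "linear": [0, 0, 0], "fingers": 0}, {"roll": 0, "linear": [0, 0, 0], "fingers": 0}]' --grip_force 30

```text
clock: 4.7
position: [0.6199, -0.0092, 0.1205]
orientation: [[-0.348, 0.938, 0.01], [0.938, 0.348, 0.002], [-0.002, 0.01, -1.0]]
wrist_force: [-0.4, 1.3, 12.5]
width: 0.0091
finger_force: 30.0
```

Call:
send_rows --rows '[{"roll": 0, "linear": [0, 0, -10], "fingers": 0}, {"roll": 0, "linear": [0, 0, -15], "fingers": 0}, {"roll": 0, "linear": [0, 0, -15], "fingers": 0}, {"roll": 0, "linear": [0, 0, -10], "fingers": 0}, {"roll": 0, "linear": [0, 0, 0], "fingers": 0}, {"roll": 0, "linear": [0, 0, 0], "fingers": 0}]' --grip_force 40

```text
clock: 5.3
position: [0.6155, -0.0106, 0.1661]
orientation: [[-0.348, 0.938, -0.001], [0.938, 0.348, 0.0], [0.0, -0.001, -1.0]]
wrist_force: [0.0, -1.5, -3.3]
width: 0.0089
finger_force: 40.0
```

```bash
python3 - <<'E'
from h import *
c=shot('scene');o=get_obs();print(o['width'],o['position'],o['wrist_force'],o['finger_force'])
cv2.imwrite('pics/s1.png',cv2.resize(c['color'][120:300,180:420,::-1],(800,600)))
print(w(load('top'),520/1.42857,304/1.42857,0))
# white ring
t=dict(load('top'));H=cv2.cvtColor(t['color'],cv2.COLOR_RGB2HSV);m=(H[...,2]>120)&(H[...,1]<60)
m[:, :330]=0;m[:,400:]=0;m[:180]=0;m[245:]=0
(u,v),r=cv2.minEnclosingCircle(np.argwhere(m)[:,::-1].astype(np.float32));print(u,v,r,w(t,u,v,0)); s=w(t,u,v,0)
print(to(s[0],s[1],.17))
E
```

```text
0.008997978893794133 [ 0.61524607 -0.01061604  0.16569088] [-0.03994804 -0.27447644 -3.10822019] 39.998422265052795
[ 0.54621262 -0.28316677  0.        ]
363.6131286621094 212.40045166015625 24.917926788330078 [ 0.54738781 -0.28211434  0.        ]
[-231.  -158.    -4.2]
```

View pics/s1.png

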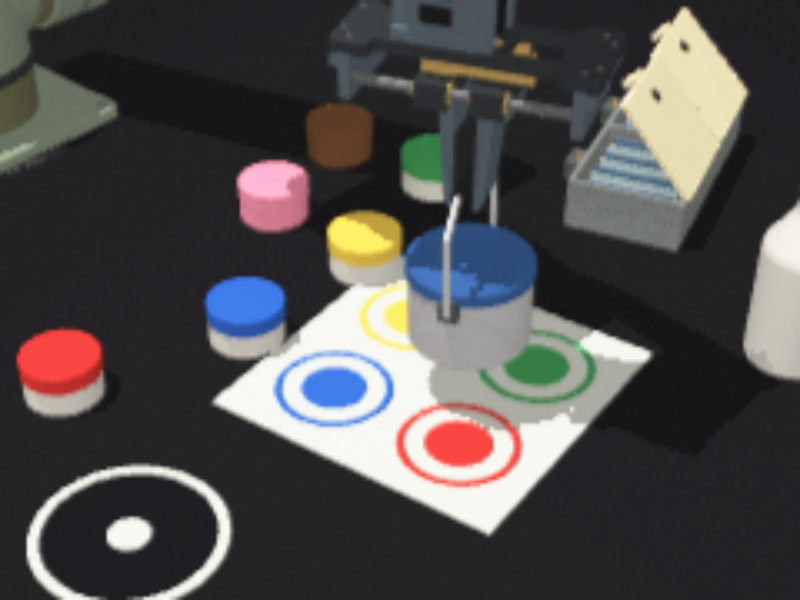

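The pail hangs from the upright bail, clear of the mat. I carry it to the spot.

Call:
send_rows --rows '[{"roll": 0, "linear": [-5, -3.5, 0], "fingers": 0}, {"roll": 0, "linear": [-12, -8.5, 0], "fingers": 0}, {"roll": 0, "linear": [-18, -12, 0], "fingers": 0}, {"roll": 0, "linear": [-18, -12, 0], "fingers": 0}, {"roll": 0, "linear": [-18, -12, 0], "fingers": 0}, {"roll": 0, "linear": [-18, -12, 0], "fingers": 0}, {"roll": 0, "linear": [-18, -12, 0], "fingers": 0}, {"roll": 0, "linear": [-18, -12, 0], "fingers": 0}, {"roll": 0, "linear": [-18, -12, 0], "fingers": 0}, {"roll": 0, "linear": [-18, -12, 0], "fingers": 0}, {"roll": 0, "linear": [-18, -12, 0], "fingers": 0}, {"roll": 0, "linear": [-18, -14, 0], "fingers": 0}, {"roll": 0, "linear": [-18, -14, 0], "fingers": 0}, {"roll": 0, "linear": [-12, -8, 0], "fingers": 0}, {"roll": 0, "linear": [-4, -6, 0], "fingers": 0}, {"roll": 0, "linear": [0, 0, 10], "fingers": 0}, {"roll": 0, "linear": [0, 0, 10], "fingers": 0}, {"roll": 0, "linear": [0, 0, 10], "fingers": 0}, {"roll": 0, "linear": [0, 0, 0], "fingers": 0}, {"roll": 0, "linear": [0, 0, 0], "fingers": 0}]'

```text
clock: 7.35
position: [0.5442, -0.2829, 0.1361]
orientation: [[-0.348, 0.937, -0.001], [0.937, 0.348, 0.001], [0.001, -0.001, -1.0]]
wrist_force: [-0.1, 0.4, -3.1]
width: 0.0088
finger_force: 40.0
```

```bash
python3 - <<'E'
from h import *
shot('scene');c=shot('top');shot('wrist');o=get_obs();print(o['width'],o['position'],o['wrist_force'],o['finger_force'])
cv2.imwrite('pics/t1.png',cv2.resize(c['color'][140:300,220:433,::-1],(800,600)))
for n in ['top','scene']:
  print(n)
  for b in blobs(dict(load(n)),amin=30): print(*b)
E
```

```text
0.009219192921597308 [ 0.54452663 -0.28351693  0.13713874] [-0.05070282  0.02202014 -2.85923164] 39.99922335147858
top
red 121 190 121 0.159 [0.7804 0.1838 0.1595] [0.084 0.063 0.17 ]
red 173 287 177 0.002 [ 0.6559 -0.0658  0.0017] [0.041 0.041 0.019]
red 83 336 262 0.035 [ 0.4086 -0.1916  0.0349] [0.048 0.147 1.456]
yellow 357 243 247 0.035 [0.4517 0.0621 0.0347] [0.101 0.155 1.458]
green 70 193 262 0.036 [0.4299 0.2142 0.0357] [0.058 0.046 0.039]
blue 64 355 204 0.085 [ 0.5603 -0.2466  0.0855] [0.041 0.019 0.015]
blue 184 292 214 0.002 [ 0.5465 -0.0772  0.0019] [0.189 0.04  1.459]
blue 419 291 248 0.035 [ 0.4484 -0.0725  0.0347] [0.097 0.063 1.461]
scene
red 92 453 46 0.178 [0.4068 1.1168 0.1777] [0.038 0.034 0.032]
red 150 427 174 0.158 [0.7841 0.1768 0.1577] [0.486 1.185 0.714]
red 235 194 229 0.034 [ 0.3976 -0.2263  0.0343] [0.819 0.545 0.714]
red 45 309 254 0.001 [ 0.6455 -0.0819  0.0009] [0.06  0.049 0.006]
red 42 325 254 0.001 [ 0.675  -0.056   0.0008] [0.044 0.07  0.005]
red 209 317 252 0.002 [ 0.6571 -0.0652  0.0015] [0.046 0.046 0.007]
yellow 315 289 191 0.034 [0.464  0.054  0.0341] [0.754 0.851 0.712]
yellow 133 304 214 0.001 [0.5359 0.0345 0.0014] [0.628 0.774 0.714]
green 127 98 2 0.383 [-0.5029  0.1209  0.3826] [0.023 0.114 0.023]
green 231 310 166 0.034 [0.4258 0.1934 0.0343] [0.06  0.06  0.019]
green 147 340 230 0.001 [0.6467 0.0433 0.0014] [0.045 0.041 0.008]
green 716 137 359 0.049 [ 0.632  -0.5381  0.0495] [0.519 0.293 0.672]
blue 77 464 40 0.179 [0.4077 1.2157 0.1789] [0.035 0.042 0.032]
blue 344 254 212 0.034 [ 0.4598 -0.078   0.0343] [0.719 0.701 0.71 ]
blue 171 280 236 0.001 [ 0.549  -0.077   0.0014] [0.044 0.05  0.007]
blue 894 218 254 0.085 [ 0.5589 -0.2816  0.0846] [0.637 0.483 0.639]
blue 79 198 256 0.084 [ 0.5317 -0.3186  0.0837] [0.044 0.03  0.013]
```

View pics/t1.png

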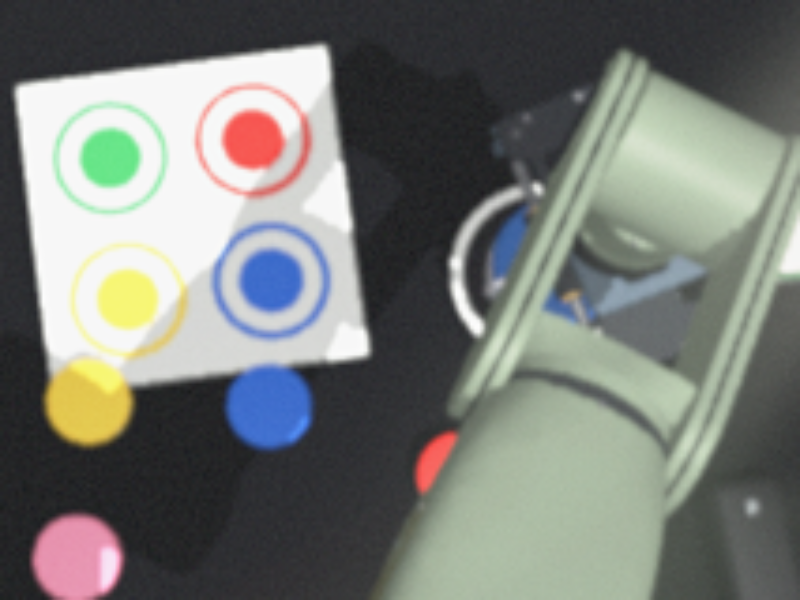

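The top view is mostly blocked by the arm, but the scene view shows the lid top at z=0.085, so the pail hangs 15 mm off the bench over the spot. I set it down.

Call:
send_rows --rows '[{"roll": 0, "linear": [0, 3, 4], "fingers": 0}, {"roll": 0, "linear": [0, 0, 4], "fingers": 0}, {"roll": 0, "linear": [0, 0, 4], "fingers": 0}, {"roll": 0, "linear": [0, 0, 4], "fingers": 0}, {"roll": 0, "linear": [0, 0, 1], "fingers": 0}, {"roll": 0, "linear": [0, 0, 0], "fingers": 0}, {"roll": 0, "linear": [0, 0, 0], "fingers": 0.4}, {"roll": 0, "linear": [0, 0, 0], "fingers": 0.4}, {"roll": 0, "linear": [0, 0, 0], "fingers": 0.4}, {"roll": 0, "linear": [0, 0, -30], "fingers": 0.4}, {"roll": 0, "linear": [0, 0, -40], "fingers": 0.4}, {"roll": 0, "linear": [0, 0, -40], "fingers": 0.4}, {"roll": 0, "linear": [0, 0, -40], "fingers": 1}, {"roll": 0, "linear": [0, 0, 0], "fingers": 1}, {"roll": 0, "linear": [0, 0, 0], "fingers": 1}]'

```text
clock: 9.0
position: [0.547, -0.2826, 0.2702]
orientation: [[-0.348, 0.938, 0.001], [0.938, 0.348, -0.001], [-0.001, 0.001, -1.0]]
wrist_force: [0.1, 0.2, -1.1]
width: 0.0576
finger_force: 0.0
```

```bash
python3 - <<'E'
from h import *
shot('scene');shot('wrist','w3.png');c=load('wrist');print(c['pos'])
for n in ['scene','wrist']:
  print(n)
  for b in blobs(dict(load(n)),amin=60): print(*b)
E
```

```text
[ 0.54637398 -0.28224101  0.26868109]
scene
red 91 453 46 0.178 [0.4067 1.1174 0.1777] [0.041 0.045 0.032]
red 150 427 174 0.158 [0.7841 0.1768 0.1576] [0.485 1.186 0.714]
red 420 198 228 0.034 [ 0.4041 -0.216   0.0343] [0.819 0.567 0.713]
red 211 317 252 0.001 [ 0.657  -0.0651  0.0014] [0.048 0.05  0.008]
yellow 319 289 190 0.034 [0.464  0.0544 0.0342] [0.098 0.105 0.04 ]
yellow 137 304 214 0.002 [0.5374 0.0324 0.0017] [0.629 0.773 0.714]
green 127 98 2 0.383 [-0.5023  0.1206  0.3827] [0.019 0.118 0.021]
green 230 310 167 0.034 [0.4259 0.1931 0.0343] [0.751 0.948 0.691]
green 147 340 230 0.001 [0.6467 0.0433 0.0013] [0.519 0.785 0.714]
green 712 137 359 0.05 [ 0.6321 -0.5381  0.0496] [0.519 0.292 0.673]
blue 77 464 40 0.181 [0.4101 1.2094 0.1806] [0.754 1.956 0.551]
blue 364 253 212 0.034 [ 0.458  -0.078   0.0342] [0.762 0.701 0.714]
blue 171 280 236 0.002 [ 0.5492 -0.0772  0.0016] [0.616 0.666 0.713]
blue 969 220 260 0.07 [ 0.564  -0.2814  0.0697] [0.635 0.484 0.653]
blue 60 200 263 0.069 [ 0.5373 -0.3186  0.0687] [0.041 0.026 0.013]
wrist
red 60 410 18 0.001 [ 0.6177 -0.0722  0.0008] [0.009 0.035 0.004]
red 1003 446 22 0.002 [ 0.6569 -0.0629  0.0015] [0.045 0.044 0.006]
red 229 445 25 0.001 [ 0.6576 -0.0658  0.0008] [0.175 0.188 0.441]
red 5056 171 67 0.034 [ 0.3973 -0.2137  0.0344] [0.183 0.112 0.442]
yellow 72 429 307 0.367 [ 0.5678 -0.2465  0.3669] [0.003 0.006 0.009]
blue 2193 303 188 0.07 [ 0.5758 -0.2809  0.0703] [0.09  0.116 0.441]
blue 196 269 209 0.07 [ 0.5442 -0.3142  0.0703] [0.026 0.026 0.004]
```

View pics/w3.png

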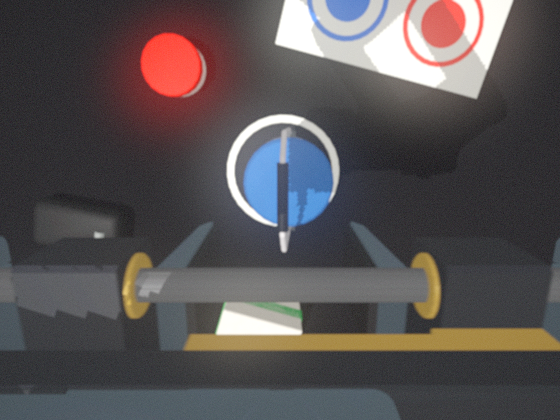

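Wrist view: the pail lid is around (289,181), the ring around (283,171), the bail upright, and the red jar at (171,67).

```bash
python3 - <<'E'
from h import *
c=dict(load('wrist'));P=cloud(c)
print('lid',w(c,289,181,.07),'ring',w(c,283,171,0))
H=cv2.cvtColor(c['color'],cv2.COLOR_RGB2HSV)
m=(H[...,0]>100)&(H[...,0]<120)&(H[...,1]>120)&(abs(P[...,2]-.07)<.004)&(np.hypot(P[...,0]-.55,P[...,1]+.28)<.06)
h=cv2.convexHull(np.argwhere(m)[:,::-1].astype(np.int32));e=cv2.fitEllipse(h);print(e,w(c,*e[0],.07))
print(to(.3985,-.2135,.12))
for n in('red',):
  m=(((H[...,0]<6)|(H[...,0]>174)))&(H[...,1]>140)&(P[...,2]>.028)&(P[...,2]<.04)&(np.hypot(P[...,0]-.397,P[...,1]+.21)<.05)
  e=cv2.minEnclosingCircle(P[m][:,:2].astype(np.float32));print(e,P[m].mean(0))
E
```

```text
lid [ 0.55206483 -0.27821223  0.07      ] ring [ 0.54644417 -0.28041335  0.        ]
((288.69769287109375, 181.55125427246094), (86.98080444335938, 89.01959991455078), 92.40328979492188) [ 0.55197559 -0.27886037  0.07      ]
[ 115.3 -114.2  148.4]
((0.39487719535827637, -0.21112610399723053), 0.03121715970337391) [ 0.39565444 -0.210887    0.03529449]
```

The pail is 6 mm off the spot's centre, well within limits. Next is the red jar at (0.3955, -0.211).

Call:
send_rows --rows '[{"roll": 0, "linear": [30, -29, 0], "fingers": 1}, {"roll": 0, "linear": [30, -29, 10], "fingers": 1}, {"roll": 0, "linear": [30, -29, 20], "fingers": 1}, {"roll": 0, "linear": [29, -30, 20], "fingers": 1}, {"roll": 0, "linear": [0, 0, 45], "fingers": 1}, {"roll": 0, "linear": [0, 0, 45], "fingers": 1}, {"roll": 0, "linear": [0, 0, 45], "fingers": 1}, {"roll": 0, "linear": [0, 0, 40], "fingers": 1}, {"roll": 0, "linear": [0, 0, 30], "fingers": 1}, {"roll": 0, "linear": [0, 0, 0], "fingers": 1}, {"roll": 0, "linear": [0, 0, 0], "fingers": 1}]'

```text
clock: 10.2
position: [0.3951, -0.2113, 0.0141]
orientation: [[-0.348, 0.938, -0.002], [0.938, 0.348, 0.001], [0.002, -0.002, -1.0]]
wrist_force: [-0.9, -0.0, -1.0]
width: 0.0913
finger_force: 0.0
```

Call:
send_rows --rows '[{"roll": 0, "linear": [0, 0, 0], "fingers": 0}, {"roll": 0, "linear": [0, 0, 0], "fingers": 0}, {"roll": 0, "linear": [0, 0, 0], "fingers": 0}, {"roll": 0, "linear": [0, 0, 0], "fingers": 0}, {"roll": 0, "linear": [0, 0, 0], "fingers": 0}]' --grip_force 25

```text
clock: 10.7
position: [0.3962, -0.2119, 0.0154]
orientation: [[-0.348, 0.938, 0.001], [0.938, 0.348, -0.001], [-0.001, 0.001, -1.0]]
wrist_force: [-0.7, -0.0, 5.9]
width: 0.0614
finger_force: 25.0
```

```bash
python3 - <<'E'
from h import *
o=get_obs();print(o['position'],o['width'],o['finger_force'],o['orientation'].round(3) ,to(.6565,-.066,.1))
E
```

```text
[ 0.39621387 -0.21189048  0.01541136] 0.06136297506969393 25.001918077468872 [[-0.348  0.938  0.001]
 [ 0.938  0.348 -0.001]
 [-0.001  0.001 -1.   ]] [ 46.2 294.8 -84.4]
```

Call:
send_rows --rows '[{"roll": 0, "linear": [0, 0, -30], "fingers": 0}, {"roll": 0, "linear": [0, 0, -50], "fingers": 0}, {"roll": 0, "linear": [6, 37, 0], "fingers": 0}, {"roll": 0, "linear": [6, 37, 0], "fingers": 0}, {"roll": 0, "linear": [6, 37, 0], "fingers": 0}, {"roll": 0, "linear": [6, 37, 0], "fingers": 0}, {"roll": 0, "linear": [6, 37, 0], "fingers": 0}, {"roll": 0, "linear": [6, 37, 0], "fingers": 0}, {"roll": 0, "linear": [6, 37, 0], "fingers": 0}, {"roll": 0, "linear": [4, 36, 0], "fingers": 0}, {"roll": 0, "linear": [0, 0, 30], "fingers": 0}, {"roll": 0, "linear": [0, 0, 30], "fingers": 0}, {"roll": 0, "linear": [0, 0, 10], "fingers": 0}, {"roll": 0, "linear": [0, 0, 0], "fingers": 0}, {"roll": 0, "linear": [0, 0, 0], "fingers": 0}]'

```text
clock: 12.2
position: [0.657, -0.0663, 0.0256]
orientation: [[-0.347, 0.938, 0.002], [0.938, 0.347, -0.0], [-0.001, 0.001, -1.0]]
wrist_force: [0.2, -0.2, -1.2]
width: 0.0616
finger_force: 25.0
```

```bash
python3 - <<'E'
from h import *
o=get_obs();print(o['position'],o['width'],o['finger_force'],o['wrist_force'],to(.6565,-.066,.016))
E
```

```text
[ 0.65704648 -0.06625686  0.02559215] 0.06164834362387656 24.999578297138214 [ 0.16097448 -0.18932148 -1.20590986] [ 0.4 -0.4  9.6]
```

Call:
send_rows --rows '[{"roll": 0, "linear": [0, 0, 6], "fingers": 0}, {"roll": 0, "linear": [0, 0, 3.5], "fingers": 0}, {"roll": 0, "linear": [0, 0, 0], "fingers": 0}, {"roll": 0, "linear": [0, 0, 0], "fingers": 1}, {"roll": 0, "linear": [0, 0, 0], "fingers": 1}, {"roll": 0, "linear": [0, 0, 0], "fingers": 1}, {"roll": 0, "linear": [0, 0, -30], "fingers": 1}, {"roll": 0, "linear": [0, 0, -45], "fingers": 1}, {"roll": 0, "linear": [0, 0, -45], "fingers": 1}, {"roll": 0, "linear": [0, 0, -45], "fingers": 1}, {"roll": 0, "linear": [0, 0, -45], "fingers": 1}, {"roll": 0, "linear": [0, 0, 0], "fingers": 1}]'

```text
clock: 13.4
position: [0.6598, -0.0663, 0.2335]
orientation: [[-0.348, 0.938, 0.015], [0.938, 0.348, -0.002], [-0.007, 0.013, -1.0]]
wrist_force: [0.9, 0.2, -0.2]
width: 0.0912
finger_force: 0.0
```

```bash
cat >> h.py <<'E'
def caps(n):
    c=dict(load(n));P=cloud(c);H=cv2.cvtColor(c['color'],cv2.COLOR_RGB2HSV)
    for k,(a,b) in HUE.items():
        h=H[...,0];m=(h>=a)&(h<=b)
        if k=='red': m|=h>=174
        m&=(H[...,1]>140)&(H[...,2]>60)&(P[...,2]>.028)&(P[...,2]<.042)&(P[...,0]>.2)&(P[...,0]<.75)&(abs(P[...,1])<.35)
        K,l,s,ce=cv2.connectedComponentsWithStats(m.astype(np.uint8))
        for i in range(1,K):
            if s[i,4]<80: continue
            e=cv2.minEnclosingCircle(P[l==i][:,:2].astype(np.float32))
            print(n,k,s[i,4],np.round(e[0],4),round(e[1],4),P[l==i].mean(0).round(4))
E
python3 - <<'E'
from h import *
for n in('wrist','scene','top'): shot(n);caps(n)
print(get_obs()['position'],to(.430,.215,.015))
E
```

```text
wrist red 2609 [ 0.6554 -0.0655] 0.031 [ 0.6549 -0.0651  0.0353]
wrist yellow 423 [0.4647 0.0411] 0.0213 [0.467  0.0374 0.0343]
wrist blue 3306 [ 0.4494 -0.0715] 0.0314 [ 0.4503 -0.0709  0.0353]
scene red 377 [ 0.6577 -0.0668] 0.0312 [ 0.6606 -0.0699  0.0344]
scene yellow 257 [0.4569 0.0605] 0.0329 [0.4605 0.0582 0.0343]
scene green 175 [0.4199 0.1968] 0.0315 [0.425  0.1967 0.0342]
scene blue 300 [ 0.4516 -0.0724] 0.0329 [ 0.454  -0.0745  0.0345]
top yellow 107 [0.4583 0.073 ] 0.0258 [0.4587 0.0788 0.0358]
[ 0.65588346 -0.06591783  0.22467123] [ 341.9 -114.   209.9]
```

Call:
send_rows --rows '[{"roll": 0, "linear": [41, -16, 0], "fingers": 1}, {"roll": 0, "linear": [41, -16, 0], "fingers": 1}, {"roll": 0, "linear": [41, -16, 0], "fingers": 1}, {"roll": 0, "linear": [41, -16, 0], "fingers": 1}, {"roll": 0, "linear": [41, -16, 0], "fingers": 1}, {"roll": 0, "linear": [41, -16, 0], "fingers": 1}, {"roll": 0, "linear": [41, -16, 0], "fingers": 1}, {"roll": 0, "linear": [43, -18, 0], "fingers": 1}, {"roll": 0, "linear": [0, 0, 0], "fingers": 1}, {"roll": 0, "linear": [0, 0, 0], "fingers": 1}]'

```text
clock: 14.55
position: [0.4186, 0.1984, 0.2237]
orientation: [[-0.35, 0.937, -0.002], [0.937, 0.35, -0.002], [-0.001, -0.003, -1.0]]
wrist_force: [0.0, 0.3, -0.2]
width: 0.0914
finger_force: 0.0
```

```bash
python3 - <<'E'
from h import *
for n in('wrist','scene'): shot(n,n+'4.png');caps(n)
o=get_obs();print(o['position'],o['orientation'].round(3))
E
```

```text
wrist yellow 1513 [0.4557 0.0609] 0.0308 [0.4578 0.0551 0.0352]
wrist green 2867 [0.4163 0.2019] 0.0309 [0.4162 0.2023 0.0352]
scene red 383 [ 0.701  -0.0349] 0.0312 [ 0.703  -0.0368  0.0344]
scene yellow 261 [0.457  0.0601] 0.0327 [0.4604 0.0576 0.0342]
scene green 200 [0.4195 0.2001] 0.032 [0.4221 0.197  0.0341]
scene blue 308 [ 0.4512 -0.0723] 0.0328 [ 0.4544 -0.0747  0.0342]
[0.41996924 0.19757578 0.22413351] [[-0.347  0.938 -0.001]
 [ 0.938  0.347 -0.001]
 [-0.001 -0.002 -1.   ]]
```

View pics/wrist4.png

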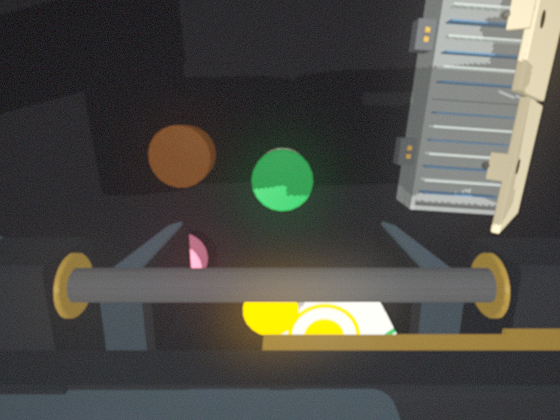

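The red jar has been knocked to (0.701, -0.036); I will put it back later. In the wrist view the green jar is at (282,180), with the brown one at (182,155), pink at (198,252) and yellow at (270,310). I take the green one.

Call:
send_rows --rows '[{"roll": 0, "linear": [5, -2, 40], "fingers": 1}, {"roll": 0, "linear": [0, 0, 45], "fingers": 1}, {"roll": 0, "linear": [0, 0, 45], "fingers": 1}, {"roll": 0, "linear": [0, 0, 45], "fingers": 1}, {"roll": 0, "linear": [0, 0, 35], "fingers": 1}, {"roll": 0, "linear": [0, 0, 0], "fingers": 1}, {"roll": 0, "linear": [0, 0, 0], "fingers": 0}, {"roll": 0, "linear": [0, 0, 0], "fingers": 0}, {"roll": 0, "linear": [0, 0, 0], "fingers": 0}, {"roll": 0, "linear": [0, 0, 0], "fingers": 0}, {"roll": 0, "linear": [0, 0, 0], "fingers": 0}, {"roll": 0, "linear": [0, 0, -30], "fingers": 0}, {"roll": 0, "linear": [0, 0, -50], "fingers": 0}, {"roll": 0, "linear": [0, 0, 0], "fingers": 0}]'

```text
clock: 16.05
position: [0.4202, 0.2042, 0.1007]
orientation: [[-0.348, 0.937, 0.012], [0.938, 0.348, 0.005], [0.001, 0.013, -1.0]]
wrist_force: [0.0, 0.7, 0.1]
width: 0.0615
finger_force: 25.0
```

```bash
python3 - <<'E'
from h import *
for n in('scene',): shot(n);caps(n)
o=get_obs();print(o['position'],o['width'],to(.645,.0435,.095))
E
```

```text
scene red 385 [ 0.7018 -0.0345] 0.0309 [ 0.7031 -0.0368  0.0344]
scene yellow 257 [0.4562 0.0614] 0.034 [0.4604 0.0585 0.0343]
scene blue 306 [ 0.4523 -0.0736] 0.0331 [ 0.4541 -0.0747  0.0343]
[0.41836517 0.20333118 0.09818801] 0.06140704533622114 [-228.7  156.9    4.3]
```

Call:
send_rows --rows '[{"roll": 0, "linear": [-28, 19, 0], "fingers": 0}, {"roll": 0, "linear": [-29, 20, 0], "fingers": 0}, {"roll": 0, "linear": [-29, 20, 0], "fingers": 0}, {"roll": 0, "linear": [-29, 20, 0], "fingers": 0}, {"roll": 0, "linear": [-29, 20, 0], "fingers": 0}, {"roll": 0, "linear": [-29, 20, 0], "fingers": 0}, {"roll": 0, "linear": [-29, 20, 0], "fingers": 0}, {"roll": 0, "linear": [-27, 18, 0], "fingers": 0}, {"roll": 0, "linear": [0, 0, 30], "fingers": 0}, {"roll": 0, "linear": [0, 0, 30], "fingers": 0}, {"roll": 0, "linear": [0, 0, 10], "fingers": 0}, {"roll": 0, "linear": [0, 0, 0], "fingers": 0}, {"roll": 0, "linear": [0, 0, 0], "fingers": 0}]'

```text
clock: 17.4
position: [0.6433, 0.0423, 0.0256]
orientation: [[-0.348, 0.938, 0.001], [0.938, 0.348, -0.0], [-0.0, 0.001, -1.0]]
wrist_force: [0.8, 0.5, -0.3]
width: 0.0613
finger_force: 25.0
```

```bash
python3 - <<'E'
from h import *
for n in('scene',): shot(n);caps(n)
o=get_obs();print(o['position'],o['width'],to(.645,.0435,.016))
E
```

```text
scene red 394 [ 0.6998 -0.0326] 0.0319 [ 0.7027 -0.036   0.0345]
scene yellow 261 [0.4557 0.0593] 0.034 [0.4604 0.0576 0.0344]
scene blue 301 [ 0.4499 -0.074 ] 0.0335 [ 0.4543 -0.0749  0.0346]
[0.64388432 0.04237676 0.02633676] 0.06143472826824542 [ 0.7  1.4 10.3]
```

Call:
send_rows --rows '[{"roll": 0, "linear": [1, 1, 6], "fingers": 0}, {"roll": 0, "linear": [0, 0, 4.5], "fingers": 0}, {"roll": 0, "linear": [0, 0, 0], "fingers": 0}, {"roll": 0, "linear": [0, 0, 0], "fingers": 1}, {"roll": 0, "linear": [0, 0, 0], "fingers": 1}, {"roll": 0, "linear": [0, 0, 0], "fingers": 1}, {"roll": 0, "linear": [0, 0, -30], "fingers": 1}, {"roll": 0, "linear": [0, 0, -45], "fingers": 1}, {"roll": 0, "linear": [0, 0, -45], "fingers": 1}, {"roll": 0, "linear": [-45, 10, -20], "fingers": 1}, {"roll": 0, "linear": [-45, 14, -20], "fingers": 1}, {"roll": 0, "linear": [0, 0, 0], "fingers": 1}, {"roll": 0, "linear": [0, 0, 0], "fingers": 1}]'

```text
clock: 18.75
position: [0.6967, -0.0324, 0.1738]
orientation: [[-0.346, 0.938, -0.0], [0.938, 0.346, 0.0], [0.0, -0.0, -1.0]]
wrist_force: [-0.6, -0.5, -0.5]
width: 0.0912
finger_force: 0.0
```

```bash
python3 - <<'E'
from h import *
for n in('wrist','scene'): shot(n);caps(n)
o=get_obs();print(o['position'],o['width'],to(.702,-.035,.016))
E
```

```text
wrist red 3744 [ 0.6986 -0.032 ] 0.0312 [ 0.6982 -0.031   0.0352]
wrist yellow 1078 [0.4627 0.046 ] 0.0258 [0.4666 0.0405 0.0347]
wrist blue 1824 [ 0.4549 -0.0701] 0.0302 [ 0.4679 -0.0669  0.0347]
scene red 387 [ 0.7009 -0.0345] 0.0312 [ 0.7031 -0.0369  0.0345]
scene yellow 256 [0.4554 0.0597] 0.0345 [0.4605 0.0583 0.0344]
scene green 307 [0.646  0.0412] 0.0312 [0.6496 0.0385 0.0344]
scene blue 306 [ 0.4521 -0.0704] 0.0338 [ 0.4543 -0.0746  0.0343]
[ 0.69548383 -0.03093463  0.17282493] 0.09150717728297247 [ -6.3   5.1 156.8]
```

Call:
send_rows --rows '[{"roll": 0, "linear": [-2, 2.5, 45], "fingers": 1}, {"roll": 0, "linear": [0, 0, 45], "fingers": 1}, {"roll": 0, "linear": [0, 0, 40], "fingers": 1}, {"roll": 0, "linear": [0, 0, 27], "fingers": 1}, {"roll": 0, "linear": [0, 0, 0], "fingers": 1}, {"roll": 0, "linear": [0, 0, 0], "fingers": 0}, {"roll": 0, "linear": [0, 0, 0], "fingers": 0}, {"roll": 0, "linear": [0, 0, 0], "fingers": 0}, {"roll": 0, "linear": [0, 0, 0], "fingers": 0}, {"roll": 0, "linear": [0, 0, 0], "fingers": 0}, {"roll": 0, "linear": [0, 0, -30], "fingers": 0}, {"roll": 0, "linear": [-8.5, -25.5, 0], "fingers": 0}, {"roll": 0, "linear": [-8.5, -25.5, 0], "fingers": 0}, {"roll": 0, "linear": [0, 0, 20], "fingers": 0}, {"roll": 0, "linear": [0, 0, 0], "fingers": 0}, {"roll": 0, "linear": [0, 0, 0], "fingers": 0}]'

```text
clock: 20.45
position: [0.6577, -0.0662, 0.0269]
orientation: [[-0.348, 0.938, -0.001], [0.938, 0.348, 0.0], [0.0, -0.0, -1.0]]
wrist_force: [0.2, -0.2, -1.1]
width: 0.0614
finger_force: 25.0
```

```bash
python3 - <<'E'
from h import *
o=get_obs();print(o['position'],o['width'],to(.6565,-.066,.016))
E
```

```text
[ 0.65767869 -0.0661911   0.02693742] 0.06143132159729941 [ 0.6 -1.  10.9]
```

Call:
send_rows --rows '[{"roll": 0, "linear": [0, -1, 6], "fingers": 0}, {"roll": 0, "linear": [0, 0, 5], "fingers": 0}, {"roll": 0, "linear": [0, 0, 0], "fingers": 0}, {"roll": 0, "linear": [0, 0, 0], "fingers": 1}, {"roll": 0, "linear": [0, 0, 0], "fingers": 1}, {"roll": 0, "linear": [0, 0, 0], "fingers": 1}, {"roll": 0, "linear": [0, 0, -30], "fingers": 1}, {"roll": 0, "linear": [0, 0, -45], "fingers": 1}, {"roll": 0, "linear": [0, 0, -45], "fingers": 1}, {"roll": 0, "linear": [13, -39, -10], "fingers": 1}, {"roll": 0, "linear": [13, -39, -10], "fingers": 1}, {"roll": 0, "linear": [14, -39, 0], "fingers": 1}, {"roll": 0, "linear": [14, -39, 0], "fingers": 1}, {"roll": 0, "linear": [14, -40, 0], "fingers": 1}, {"roll": 0, "linear": [0, 0, 0], "fingers": 1}, {"roll": 0, "linear": [0, 0, 0], "fingers": 1}]'

```text
clock: 22.05
position: [0.4494, -0.071, 0.1565]
orientation: [[-0.347, 0.938, 0.002], [0.938, 0.347, -0.0], [-0.001, 0.001, -1.0]]
wrist_force: [1.0, -0.0, 0.4]
width: 0.0912
finger_force: 0.0
```

```bash
python3 - <<'E'
from h import *
for n in('wrist','scene'): shot(n);caps(n)
o=get_obs();print(o['position'],o['width'],to(.449,-.072,.016))
E
```

```text
wrist yellow 5647 [0.4558 0.0613] 0.0311 [0.4554 0.0607 0.0352]
wrist green 2575 [0.6405 0.0411] 0.0304 [0.6307 0.0368 0.0346]
wrist blue 4154 [ 0.4495 -0.0717] 0.0311 [ 0.4487 -0.0711  0.0353]
scene red 376 [ 0.6594 -0.0673] 0.0307 [ 0.6617 -0.0697  0.0347]
scene yellow 259 [0.4579 0.0602] 0.0343 [0.4604 0.0576 0.0344]
scene green 312 [0.6473 0.0413] 0.0311 [0.6497 0.0385 0.0344]
scene blue 302 [ 0.4495 -0.0727] 0.0341 [ 0.4541 -0.0747  0.0344]
[ 0.45094403 -0.0711448   0.15644141] 0.09093511606827526 [  0.   -2.4 140.4]
```

Call:
send_rows --rows '[{"roll": 0, "linear": [0, -1, 45], "fingers": 1}, {"roll": 0, "linear": [0, 0, 45], "fingers": 1}, {"roll": 0, "linear": [0, 0, 35], "fingers": 1}, {"roll": 0, "linear": [0, 0, 16], "fingers": 1}, {"roll": 0, "linear": [0, 0, 0], "fingers": 1}, {"roll": 0, "linear": [0, 0, 0], "fingers": 0}, {"roll": 0, "linear": [0, 0, 0], "fingers": 0}, {"roll": 0, "linear": [0, 0, 0], "fingers": 0}, {"roll": 0, "linear": [0, 0, 0], "fingers": 0}, {"roll": 0, "linear": [0, 0, 0], "fingers": 0}, {"roll": 0, "linear": [0, 0, -30], "fingers": 0}, {"roll": 0, "linear": [-13, 30, 0], "fingers": 0}, {"roll": 0, "linear": [-13, 30, 0], "fingers": 0}, {"roll": 0, "linear": [-13, 29, 0], "fingers": 0}, {"roll": 0, "linear": [0, 0, 20], "fingers": 0}, {"roll": 0, "linear": [0, 0, 0], "fingers": 0}, {"roll": 0, "linear": [0, 0, 0], "fingers": 0}]'

```text
clock: 23.85
position: [0.5441, -0.0768, 0.0246]
orientation: [[-0.348, 0.938, -0.003], [0.938, 0.348, 0.0], [0.001, -0.002, -1.0]]
wrist_force: [-0.6, -0.1, -1.0]
width: 0.0619
finger_force: 25.0
```

```bash
python3 - <<'E'
from h import *
o=get_obs();print(o['position'],o['width'],to(.5465,-.0773,.016))
E
```

```text
[ 0.54408659 -0.07679206  0.02464894] 0.061889493836657705 [-1.3  2.1  8.6]
```

Call:
send_rows --rows '[{"roll": 0, "linear": [-1, 2, 5], "fingers": 0}, {"roll": 0, "linear": [0, 0, 4], "fingers": 0}, {"roll": 0, "linear": [0, 0, 0], "fingers": 0}, {"roll": 0, "linear": [0, 0, 0], "fingers": 1}, {"roll": 0, "linear": [0, 0, 0], "fingers": 1}, {"roll": 0, "linear": [0, 0, 0], "fingers": 1}, {"roll": 0, "linear": [0, 0, -30], "fingers": 1}, {"roll": 0, "linear": [0, 0, -45], "fingers": 1}, {"roll": 0, "linear": [0, 0, -45], "fingers": 1}, {"roll": 0, "linear": [40, -9, 0], "fingers": 1}, {"roll": 0, "linear": [40, -9, 0], "fingers": 1}, {"roll": 0, "linear": [40, -9, 0], "fingers": 1}, {"roll": 0, "linear": [41, -9, 0], "fingers": 1}, {"roll": 0, "linear": [0, 0, 0], "fingers": 1}, {"roll": 0, "linear": [0, 0, 0], "fingers": 1}]'

```text
clock: 25.35
position: [0.458, 0.0617, 0.1365]
orientation: [[-0.35, 0.937, 0.001], [0.937, 0.35, -0.0], [-0.001, 0.001, -1.0]]
wrist_force: [0.0, 0.3, 0.6]
width: 0.0912
finger_force: 0.0
```

```bash
python3 - <<'E'
from h import *
for n in('wrist','scene'): shot(n);caps(n)
o=get_obs();print(o['position'],o['width'],to(.4557,.0611,.016))
E
```

```text
wrist yellow 4787 [0.4556 0.0614] 0.0311 [0.455  0.0623 0.0352]
scene red 378 [ 0.6596 -0.0676] 0.031 [ 0.6616 -0.0699  0.0345]
scene yellow 257 [0.4586 0.0619] 0.0332 [0.4603 0.0578 0.0344]
scene green 309 [0.6471 0.0418] 0.0322 [0.6496 0.039  0.0346]
scene blue 314 [ 0.5514 -0.0794] 0.0316 [ 0.5533 -0.0823  0.0345]
[0.45880821 0.06068473 0.13630256] 0.09176908974081589 [  1.6  -2.9 120.3]
```

Call:
send_rows --rows '[{"roll": 0, "linear": [1, -3, 45], "fingers": 1}, {"roll": 0, "linear": [0, 0, 45], "fingers": 1}, {"roll": 0, "linear": [0, 0, 31], "fingers": 1}, {"roll": 0, "linear": [0, 0, 0], "fingers": 1}, {"roll": 0, "linear": [0, 0, 0], "fingers": 0}, {"roll": 0, "linear": [0, 0, 0], "fingers": 0}, {"roll": 0, "linear": [0, 0, 0], "fingers": 0}, {"roll": 0, "linear": [0, 0, 0], "fingers": 0}, {"roll": 0, "linear": [0, 0, 0], "fingers": 0}, {"roll": 0, "linear": [0, 0, -30], "fingers": 0}, {"roll": 0, "linear": [-18, 21, 0], "fingers": 0}, {"roll": 0, "linear": [-18, 21, 0], "fingers": 0}, {"roll": 0, "linear": [-18, 22, 0], "fingers": 0}, {"roll": 0, "linear": [0, 0, 20], "fingers": 0}, {"roll": 0, "linear": [0, 0, 0], "fingers": 0}, {"roll": 0, "linear": [0, 0, 0], "fingers": 0}]'

```text
clock: 27.05
position: [0.5323, 0.0328, 0.0247]
orientation: [[-0.348, 0.938, -0.002], [0.938, 0.348, -0.0], [0.001, -0.002, -1.0]]
wrist_force: [0.3, -0.3, -1.9]
width: 0.0612
finger_force: 25.0
```

```bash
python3 - <<'E'
from h import *
o=get_obs();print(o['position'],o['width'],to(.535,.0325,.016))
E
```

```text
[0.53234322 0.0327766  0.02472577] 0.06117119035325738 [-1.2  2.4  8.7]
```

Call:
send_rows --rows '[{"roll": 0, "linear": [-1, 2, 5], "fingers": 0}, {"roll": 0, "linear": [0, 0, 4], "fingers": 0}, {"roll": 0, "linear": [0, 0, 0], "fingers": 0}, {"roll": 0, "linear": [0, 0, 0], "fingers": 1}, {"roll": 0, "linear": [0, 0, 0], "fingers": 1}, {"roll": 0, "linear": [0, 0, 0], "fingers": 1}, {"roll": 0, "linear": [0, 0, -30], "fingers": 1}, {"roll": 0, "linear": [0, 0, -45], "fingers": 1}, {"roll": 0, "linear": [0, 0, -45], "fingers": 1}, {"roll": 0, "linear": [0, 0, -45], "fingers": 0}, {"roll": 0, "linear": [0, 0, -45], "fingers": 0}, {"roll": 0, "linear": [0, 0, -45], "fingers": 0}, {"roll": 0, "linear": [35, 18, 0], "fingers": 0}, {"roll": 0, "linear": [35, 18, 0], "fingers": 0}, {"roll": 0, "linear": [36, 18, 0], "fingers": 0}, {"roll": 0, "linear": [36, 18, 0], "fingers": 0}, {"roll": 0, "linear": [36, 18, 0], "fingers": 0}, {"roll": 0, "linear": [36, 17, 0], "fingers": 0}, {"roll": 0, "linear": [0, 0, 0], "fingers": 0}, {"roll": 0, "linear": [0, 0, 0], "fingers": 0}]'

```text
clock: 29.05
position: [0.5614, 0.2707, 0.2705]
orientation: [[-0.349, 0.937, -0.001], [0.937, 0.349, -0.001], [-0.001, -0.001, -1.0]]
wrist_force: [-0.4, -1.0, 0.3]
width: 0.0059
finger_force: 0.0
```

```bash
python3 - <<'E'
from h import *
for n in('wrist','scene'): shot(n,n+'5.png');caps(n)
o=get_obs();print(o['position'],o['width'])
E
```

```text
scene red 378 [ 0.6601 -0.0669] 0.0312 [ 0.6615 -0.0699  0.0345]
scene yellow 276 [0.538  0.0325] 0.0323 [0.5409 0.0286 0.0343]
scene green 307 [0.6469 0.0409] 0.0319 [0.6497 0.0383 0.0345]
scene blue 314 [ 0.5503 -0.0794] 0.0311 [ 0.5532 -0.0828  0.0344]
[0.56154948 0.26932646 0.27105066] 0.00016176610959344194
```

View pics/wrist5.png

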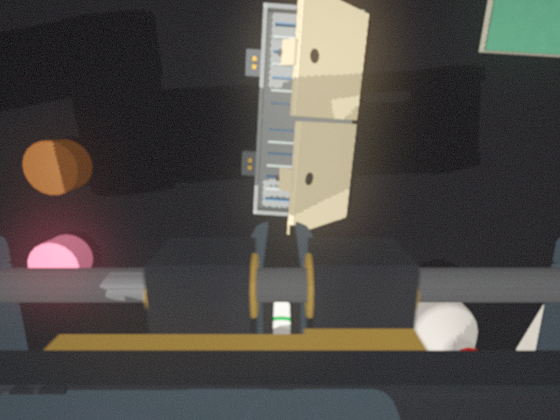

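Wrist view: the case runs vertically, with the left cover's dot at (314,56), the right cover's dot at (309,179), and hinges on the right at about (369,15) to (348,215).

```bash
python3 - <<'E'
from h import *
c=dict(load('wrist'));P=cloud(c)
for n,(u0,u1,v0,v1),d in [('L',(305,355,20,105),(314,56)),('R',(302,346,130,200),(309,179))]:
    q=P[v0:v1,u0:u1].reshape(-1,3);q=q[q[:,2]>.045]
    for _ in range(3):
        m=q.mean(0);N=np.linalg.svd(q-m,full_matrices=0)[2][2];N*=np.sign(N[2]);q=q[abs((q-m)@N)<.004]
    th=np.arccos(N[2]);a=N[:2]/np.hypot(*N[:2])
    # plate top: horizontal uphill dir = -a ; hinge dir +a
    D=np.median(P[d[1]-3:d[1]+4,d[0]-3:d[0]+4].reshape(-1,3),0)
    M=T(c);r=M[:3,:3]@np.linalg.inv(c['mtx'])@[d[0],d[1],1];D2=M[:3,3]+r*(((m-M[:3,3])@N)/(r@N))
    print(n,len(q),'theta',th,'uphill',-a,np.arctan2(a[1],a[0]),'dot',D,D2)
    # shut dot: hinge line = dot +80 along slope down, -6 along normal
    s=np.r_[a*np.cos(th),-np.sin(th)];h=D2+.08*s-.006*N
    print('  hinge',h,'shut dot',h[:2]-.08*a)
    print(' edge pts', P[v0+20,u0:u1+25:8].round(3).tolist())
E
```

```text
L 1356 theta 0.8304167695811812 uphill [-0.95711954 -0.28969327] 0.2939063515650283 dot [0.54581805 0.38920381 0.10829629] [0.54583749 0.38932295 0.10826947]
  hinge [0.59324954 0.40367325 0.04516505] shut dot [0.51667997 0.38049778]
 edge pts [[0.534, 0.397, 0.118], [0.54, 0.4, 0.11], [0.547, 0.405, 0.102], [0.554, 0.409, 0.093], [0.561, 0.413, 0.086], [0.569, 0.418, 0.074], [0.576, 0.422, 0.068], [0.585, 0.428, 0.056], [0.6, 0.444, 0.0], [0.609, 0.447, 0.001]]
R 2561 theta 0.8885595511290889 uphill [-0.95765773 -0.28790913] 0.2920427996777303 dot [0.58052948 0.28908601 0.11113322] [0.58062844 0.2888746  0.1107433 ]
  hinge [0.62447525 0.30205666 0.04486697] shut dot [0.54786263 0.27902393]
 edge pts [[0.564, 0.312, 0.123], [0.572, 0.314, 0.113], [0.58, 0.316, 0.101], [0.588, 0.318, 0.093], [0.597, 0.32, 0.081], [0.607, 0.323, 0.067], [0.617, 0.325, 0.056], [0.638, 0.327, -0.0], [0.647, 0.331, -0.0]]
```

Call:
send_rows --rows '[{"roll": 0.06, "linear": [0, 0, 0], "fingers": 0}, {"roll": 0, "linear": [7, 17, 36], "fingers": 0}, {"roll": 0, "linear": [6, 17, 40], "fingers": 0}, {"roll": 0, "linear": [0, 0, 40], "fingers": 0}, {"roll": 0, "linear": [0, 0, 20], "fingers": 0}, {"roll": 0, "linear": [0, 0, 0], "fingers": 0}, {"roll": 0, "linear": [0, 0, 0], "fingers": 0}]'

```text
clock: 29.85
position: [0.5911, 0.2917, 0.136]
orientation: [[-0.289, 0.957, 0.001], [0.957, 0.289, 0.0], [-0.0, 0.001, -1.0]]
wrist_force: [0.2, 0.1, -0.3]
width: 0.0005
finger_force: 0.0
```

```bash
python3 - <<'E'
from h import *
o=get_obs();print(o['position'],o['wrist_force'],o['width'],o['orientation'].round(3),to(.590,.2917,.135))
E
```

```text
[0.59110175 0.2917356  0.13604246] [ 0.2262553   0.13993058 -0.25746311] 0.0004867687651233131 [[-0.289  0.957  0.001]
 [ 0.957  0.289  0.   ]
 [-0.     0.001 -1.   ]] [ 0.3 -1.1  1. ]
```

Call:
send_rows --rows '[{"roll": 0, "linear": [0, -3, 15], "fingers": 0}, {"roll": 0, "linear": [0, -11, 9.6], "fingers": 0}, {"roll": 0, "linear": [0, -9, 10.2], "fingers": 0}, {"roll": 0, "linear": [0, -8, 11], "fingers": 0}, {"roll": 0, "linear": [0, -7, 12], "fingers": 0}, {"roll": 0, "linear": [0, -5, 13], "fingers": 0}, {"roll": 0, "linear": [0, -2, 9], "fingers": 0}, {"roll": 0, "linear": [0, 0, 0], "fingers": 0}]'

```text
clock: 30.65
position: [0.5482, 0.2795, 0.0562]
orientation: [[-0.29, 0.957, 0.002], [0.957, 0.29, 0.001], [0.0, 0.002, -1.0]]
wrist_force: [-0.2, 0.6, -0.5]
width: 0.0003
finger_force: 0.0
```

Call:
send_rows --rows '[{"roll": 0, "linear": [0, 0, 2], "fingers": 0}, {"roll": 0, "linear": [0, 0, 2], "fingers": 0}, {"roll": 0, "linear": [0, 0, 1], "fingers": 0}, {"roll": 0, "linear": [0, 0, 1], "fingers": 0}, {"roll": 0, "linear": [0, 0, 0], "fingers": 0}, {"roll": 0, "linear": [0, 0, 0], "fingers": 0}]'

```text
clock: 31.25
position: [0.5479, 0.2797, 0.0509]
orientation: [[-0.291, 0.957, 0.001], [0.957, 0.291, 0.0], [-0.0, 0.001, -1.0]]
wrist_force: [-3.1, -1.8, 9.8]
width: 0.0007
finger_force: 5.0
```

Call:
send_rows --rows '[{"roll": 0, "linear": [0, 0, 1], "fingers": 0}, {"roll": 0, "linear": [0, 0, 0], "fingers": 0}, {"roll": 0, "linear": [0, 0, -25], "fingers": 0}, {"roll": 0, "linear": [0, 0, -45], "fingers": 0}, {"roll": 0, "linear": [0, 0, -45], "fingers": 0}, {"roll": 0, "linear": [35, 14, 0], "fingers": 0}, {"roll": 0, "linear": [35, 14, 0], "fingers": 0}, {"roll": 0, "linear": [36, 15, 0], "fingers": 0}, {"roll": 0, "linear": [0, 0, 28], "fingers": 0}, {"roll": 0, "linear": [0, 0, 0], "fingers": 0}, {"roll": 0, "linear": [0, 0, 0], "fingers": 0}]'

```text
clock: 32.35
position: [0.5574, 0.393, 0.1345]
orientation: [[-0.291, 0.957, -0.002], [0.957, 0.291, -0.002], [-0.001, -0.002, -1.0]]
wrist_force: [0.0, 0.2, 0.5]
width: 0.0003
finger_force: 0.0
```

```bash
python3 - <<'E'
from h import *
o=get_obs();print(o['position'],o['wrist_force'],to(.5588,.3933,.135))
c=shot('scene');print('R dot region',w(load('scene'),377,150))
P=cloud(dict(load('scene')))
m=(np.hypot(P[...,0]-.575,P[...,1]-.285)<.03)&(P[...,2]>.02)
print(np.percentile(P[m][:,2],[5,50,95]))
E
```

```text
[0.55736295 0.39300206 0.13449691] [0.00135186 0.19178677 0.51599939] [-0.1  1.5 -0.5]
R dot region [0.51982514 0.40697341 0.03542731]
[0.0502409  0.0525827  0.05448169]
```

The right cover is shut (plate at z≈0.0525). Left cover next.

Call:
send_rows --rows '[{"roll": 0, "linear": [0, -1.5, 14], "fingers": 0}, {"roll": 0, "linear": [0, -11, 9.6], "fingers": 0}, {"roll": 0, "linear": [0, -9, 10.2], "fingers": 0}, {"roll": 0, "linear": [0, -8, 11], "fingers": 0}, {"roll": 0, "linear": [0, -7, 12], "fingers": 0}, {"roll": 0, "linear": [0, -5, 13], "fingers": 0}, {"roll": 0, "linear": [0, -2, 9], "fingers": 0}, {"roll": 0, "linear": [0, 0, 0], "fingers": 0}]'

```text
clock: 33.2
position: [0.5163, 0.3803, 0.0566]
orientation: [[-0.29, 0.957, 0.0], [0.957, 0.29, -0.0], [-0.0, 0.0, -1.0]]
wrist_force: [0.4, -0.6, -0.2]
width: 0.0003
finger_force: 0.0
```

Call:
send_rows --rows '[{"roll": 0, "linear": [0, 0, 2], "fingers": 0}, {"roll": 0, "linear": [0, 0, 2], "fingers": 0}, {"roll": 0, "linear": [0, 0, 1], "fingers": 0}, {"roll": 0, "linear": [0, 0, 1], "fingers": 0}, {"roll": 0, "linear": [0, 0, 1], "fingers": 0}, {"roll": 0, "linear": [0, 0, 0], "fingers": 0}, {"roll": 0, "linear": [0, 0, 0], "fingers": 0}]'

```text
clock: 33.9
position: [0.5166, 0.381, 0.051]
orientation: [[-0.291, 0.957, 0.001], [0.957, 0.291, 0.001], [0.0, 0.001, -1.0]]
wrist_force: [-2.8, -1.2, 8.2]
width: 0.0007
finger_force: 4.1
```

Call:
send_rows --rows '[{"roll": 0, "linear": [0, 0, 1], "fingers": 0}, {"roll": 0, "linear": [0, 0, 0], "fingers": 0}, {"roll": 0, "linear": [0, 0, -25], "fingers": 0}, {"roll": 0, "linear": [0, 0, -45], "fingers": 0}, {"roll": 0, "linear": [0, 0, -45], "fingers": 0}, {"roll": 0, "linear": [0, 0, -45], "fingers": 0}, {"roll": 0, "linear": [0, 0, -45], "fingers": 0}, {"roll": 0, "linear": [0, -45, 0], "fingers": 0}, {"roll": 0, "linear": [0, -45, 0], "fingers": 0}, {"roll": 0, "linear": [0, -45, 0], "fingers": 0}, {"roll": 0, "linear": [0, 0, 0], "fingers": 0}, {"roll": 0, "linear": [0, 0, 0], "fingers": 0}]'

```text
clock: 35.1
position: [0.3868, 0.3419, 0.2541]
orientation: [[-0.292, 0.957, 0.002], [0.957, 0.292, 0.001], [0.001, 0.002, -1.0]]
wrist_force: [0.5, 0.3, -0.2]
width: 0.0003
finger_force: 0.0
```

```bash
python3 - <<'E'
from h import *
for n in('top','scene','wrist'): c=shot(n);caps(n)
cv2.imwrite('pics/t9.png',cv2.resize(camera('top')['color'][:,:,::-1],(800,600)))
for n in('top','scene','wrist'):
  P=cloud(dict(load(n)))
  for k,x,y in [('R',.575,.285),('L',.543,.388),('Rf',.54,.277),('Lf',.51,.379)]:
    m=(np.hypot(P[...,0]-x,P[...,1]-y)<.015);print(n,k,m.sum(),np.percentile(P[m][:,2],[10,50,90]) if m.any() else '')
c=dict(load('top'));P=cloud(c);m=(abs(P[...,2]-.07)<.006)&(np.hypot(P[...,0]-.55,P[...,1]+.28)<.07);p=P[m];print(len(p),p.mean(0),(p.min(0)+p.max(0))/2,p.max(0)-p.min(0))
E
```

```text
top red 339 [ 0.6584 -0.0665] 0.0312 [ 0.6576 -0.0656  0.0353]
top yellow 304 [0.5354 0.0316] 0.0286 [0.5358 0.0318 0.0353]
top green 262 [0.6442 0.0416] 0.0279 [0.6451 0.0425 0.0355]
top blue 317 [ 0.5473 -0.0779] 0.0285 [ 0.5473 -0.0782  0.0356]
scene red 379 [ 0.6594 -0.0668] 0.031 [ 0.6616 -0.0699  0.0344]
scene yellow 273 [0.5391 0.0323] 0.0326 [0.5402 0.0292 0.0343]
scene green 302 [0.648  0.0422] 0.0318 [0.6495 0.0387 0.0346]
scene blue 321 [ 0.5497 -0.0808] 0.0307 [ 0.5532 -0.0829  0.0344]
top R 92 [0.05015175 0.05333235 0.05653454]
top L 91 [0.04890292 0.05257045 0.05663382]
top Rf 100 [0.04832453 0.05260093 0.05752767]
top Lf 94 [0.04833703 0.05225819 0.05619708]
scene R 47 [0.05097445 0.05234407 0.05444416]
scene L 39 [0.04993491 0.05131762 0.05270076]
scene Rf 39 [0.051019   0.05342923 0.05519512]
scene Lf 32 [0.05034893 0.05142817 0.05410916]
wrist R 0 
wrist L 631 [0.05077035 0.05173213 0.05267806]
wrist Rf 0 
wrist Lf 643 [0.05106954 0.05220402 0.05333094]
783 [ 0.55334791 -0.27927197  0.07009836] [ 0.55321984 -0.28308722  0.06994928] [0.09165669 0.09763758 0.01189167]
```

View pics/t9.png

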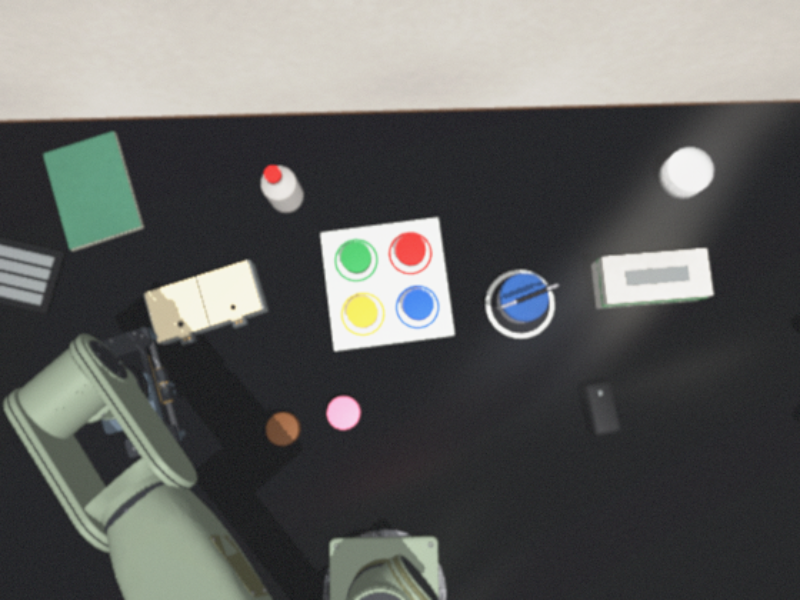

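The final top view shows each jar on the spot of its colour, the pail inside its ring at (523,298), both covers flat, and the bystanders where they were. I hand the job in.

```bash
python3 -c "
from plant import *
print(hand_in())"
```

```text
the job is handed in; nothing more can be done
None
```

I handed the job in (no verdict came back): in the last images the pail stands about 6 mm off its spot's centre after hanging over it, all four jars are within about 3 mm of their spots' centres, and both covers are shut.

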